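Start a jar cap without crossing its threads

TASK

Close the paint sample jar: take the black cap by its grip bar, set it square on the jar's neck and screw it clockwise until it is fully home, then let go. Start it gently: if it binds early while the cap still sits high the threads are crossed, so stop, turn it back until it drops into the thread, and try again. Do not force it - the jar must not be wrenched round in its rubber-faced holder or pressed hard - and leave the pot, the small bottle and the beaker alone.

Things in the scene. Friction and masses are not known exactly. Their poses are not given: they have to be found in the camera images.
- cap_grip (a point): Point on the cap's axis in its upright grip bar, 50 mm above the underside of its skirt; z up the axis. Black plastic cap, loose, about 80 g, standing skirt down on the bench: skirt 60 mm across, closed top face 30 mm above the underside. The bar is 48 mm long (along x), 14 mm thick (along y) and stands from 30 to 65 mm above the underside, 20 mm below to 15 mm above this point.
- cap: The same cap, origin at the centre of its skirt's underside, axes as cap_grip. Inside the skirt three round pins, 5 mm thick, 4 mm above the underside and 120 degrees apart, run in the jar's thread; the pin tips leave a 37 mm opening for the neck.
- neck_rim (a point): Centre of the top rim of the jar's neck, 129 mm above the bench, z up the neck's axis. Fixed to the holder: its x and y say nothing of where the threads start. Neck 33 mm diameter with a 3.5 mm chamfer. Height of cap_grip over this point: about +35 to +41 mm with the pins on top of the threads (crossed), +30 to +33 mm dropped into the thread gap, +26 mm fully home.
- thread (a point): On the neck's axis 15 mm below the rim, at the thread: three starts, 49 mm across, repeating every 120 degrees, turned differently every time. Each: a 45 degree gap where a pin drops in, a 60 degree ridge, a blunt end 13 degrees wide. From the gap, clockwise from above runs the pins under the ridge and down (8 mm in 107 degrees) to the blunt end: fully home.
- ridge (a point): On the neck's axis 9 mm below the rim, level with the ridge tops. Pins lying on a ridge are crossed: clockwise they meet the blunt end within 65 degrees, cap still high. Counter-clockwise they climb up to 5 mm and within 65 degrees drop about 9 mm into the gap, if pressed lightly down; further counter-clockwise they meet the next blunt end.
- jar (a joint): Twist of the jar in its holder, rad, counter-clockwise from above positive, 0 at rest. The rubber jaws act as a spring of 6 N m per rad: 0.05 rad means 0.3 N m on the cap; beyond 0.12 rad (0.72 N m) the jar is wrenched. Running freely under a light push (about 5 N down) takes less than 0.2 N m.
- jar_seat (a joint): How far the jar is pressed down into its rubber-bottomed holder, m, 0 at rest, positive down. It acts as a spring of 4 N per mm: a light 5 N push shows 1.3 mm; beyond 6 mm (24 N) it is pressed too hard. Heights over neck_rim are for an unpressed jar.
- holder: Fixed blue holder of the jar: base 130 x 130 x 14 mm, four rubber-faced jaws up to 59 mm above the bench; origin under its centre on the bench, straight below neck_rim. The jar is white plastic, 82 mm diameter, standing in it.
- pot: Bystander: low white pot with a lid, 58 mm diameter, 62 mm high; origin under its centre.
- vial: Bystander: small brown bottle, 44 mm diameter, 85 mm high; origin under its centre.
- beaker: Bystander: clear open beaker, 60 mm diameter, 70 mm high; origin under its centre.

How it is judged:
By the outcome, as a careful person would: the job done as asked, in the order asked, and still so for the second after the job is handed in, with the robot touching nothing.
It also fails if it takes over 67 s, if anything falls off the work surface, if the arm or the gripper's body presses on something with over 40 N, if the wrist force passes 120 N, or if a joint passes its speed limit or range.

ROBOT

A 7-joint arm with a two-finger parallel gripper is mounted at the origin on the work surface. World frame = base frame: x ahead of the robot, y to its left, z up, the work surface at z = 0. Lengths are in m, angles in rad, forces in N, time in s.
With the tool pointing down it reaches from about 0.425 to 0.875 m from the base axis. Payload 4.7 kg.
Tool frame: the origin (TCP) lies on the centre line of the jaws, within the pads' length; the fingertips stand 22 mm ahead of it and the grasp point (between the pads) lies 3 mm ahead of it; z points along the fingers, y is the direction in which the jaws open and shut (so a half turn about z gives the same grasp; the last joint's range is limited). The gripper opens to 87 mm and grips with 3 to 60 N. Pads are 19 mm wide; open, the fingers measure 117 mm over their backs; the gripper's body (75 mm by 190 mm) begins 51 mm behind the grasp point.
Start: joints at [1.322, 0.321, -0.07, 1.45, 0.023, 1.371, -0.057], TCP at [0.169, -0.628, 0.245] pointing down, gripper open.
Joint ranges: [-2.86, 2.86], [-0.3, 2.09], [-1.38, 1.24], [0.06, 2.45], [-1.56, 4.7], [0.09, 2.05], [-2.69, 2.69]. Speed limits (rad/s): [2.57, 2.57, 3.14, 3.14, 3.14, 3.14, 3.14].

INTERFACE

Orientations are given as a rotation vector (axis times angle).
In Python, from bench import ctrl, imaging, close_job, finder gives the robot as it stands. The module is installed in compiled form; this text tells all that it offers.
- The arm moves only by the shell command python3 -m jog 'ROWS' [FORCE]. ROWS is JSON, a list that holds one entry, the list of rows, each a list of 7 numbers: the shift along the tool's x, y, z in cm, then the turn, a rotation vector about the tool's x, y, z in degrees, then the finger opening in cm, from 0 to 8.7. In form: [[[dx, dy, dz, ax, ay, az, claw], ...]]. A call has 1 to 12 rows; each row shifts and turns the commanded pose from where the row before left it, along the tool's axes as they then stand; what a row does not reach is not made up. A row lasts 1/10 s, in which the tool goes at most 50 mm and 8.59 degrees, less where a joint would pass 70% of its speed; a pose out of reach is approached as far as the arm can. A call is refused whole if a number of a shift passes 5 or a number of a turn 8.59, either way. A call with a gripper value outside its range is refused whole. The fingers move at their own pace and stop on an object; FORCE is the grip in N (left out, the last holds). Time passes only in rows, so rows that do not move let the fingers close. It gives the time, the measured TCP pose, the force and the opening at its end, in the units of the state.
- ctrl.get_state(): the state, without advancing time (a new reading comes with each control period).
- imaging.get_image(name): name is "scene" or "top" or "wrist"; returns a dict with "frame" (420x560x3 uint8, red, green, blue), "intrinsics" (3x3 intrinsics, pixels), "k1" (the pictures are not rectified: a ray, as slopes to the right and down, at radius r is drawn at 1 + k1 r^2 times it, then the intrinsics apply), "pose" (4x4, takes a point from camera to world coordinates). Camera axes: x right, y down, z forward; pixel columns grow to the right and rows downward; lengths in m; the calibration is good to about 2 mm. A picture is of the moment at which its call begins. There is no depth.
- close_job(): hands the job in, once; it reports no verdict.
Trained networks look in the newest picture that a camera, given by its name, has taken for a name from the list of things; names that differ only in an ending like _2 or _b are one class to them, and where a whole thing is asked for, a point or a joint stands for the part that bears it (a point fixed in the world has none). Each returns a list of dicts, best first, with "conf" (0 to 1); they miss things now and then, are a little off and sometimes report something else, mostly with a low value. They report only what shows in the picture. A call takes as long as a camera call.
- finder.trace(label, camera): "region" (420x560 bool, what is visible of it) and "point" ([row, column] as shares, 0 to 1, of the picture: columns of its width, rows of its height, amid what is visible of it).
- finder.spot_point(label, camera): "point" ([row, column] as shares, 0 to 1, of the picture: columns of its width, rows of its height: a listed point, or the origin of a listed thing).
The state is a dict: "time": time; "joint_positions": joint angles; "qd": joint speeds; "joint_torque": joint torques, N m; "position": TCP position; "tool_rot": TCP orientation; "ft_force": force on the tool from outside, world axes, zero at the start; "torque": the same for the moment, N m; "grip_width": opening from 0.0 (shut) to 1.0 (fully open).
Only numpy, scipy, OpenCV 4.12 (cv2) and the standard library are available. Lean on these libraries where they do the work, as an engineer would, in place of code of your own. Each camera call takes 0.05 s, during which the arm holds its last target. There are 200 camera calls.

## Working session

There is one attempt and no reset: what is moved stays moved. The work goes in short steps, Python scripts to look and compute and a shell command to move; the robot and the scene stay as the last step left them, time stands still between calls to the robot, and variables do not carry over. Pictures are saved under pics/ and viewed, about 8 in all and at most 12, crops included, and the job is handed in when it is done.

```bash
mkdir -p pics; cat > h.py <<'E'
import numpy as np, cv2
from bench import ctrl, imaging, finder
from scipy.spatial.transform import Rotation as R
def ray(im, p):
    h,w=im["frame"].shape[:2]; K=np.array(im["intrinsics"],float); T=np.array(im["pose"])
    uv=np.array([[[p[1]*w,p[0]*h]]],np.float64)
    d=cv2.undistortPoints(uv,K,np.array([im["k1"],0,0,0,0.]))[0,0]
    v=T[:3,:3]@np.array([d[0],d[1],1]); return T[:3,3],v
def at_z(im,p,z):
    o,v=ray(im,p); return o+v*(z-o[2])/v[2]
def tri(rays):
    A=0;b=0
    for o,v in rays:
        v=v/np.linalg.norm(v); P=np.eye(3)-np.outer(v,v); A=A+P; b=b+P@o
    return np.linalg.solve(A,b)
def proj(im,X):
    T=np.linalg.inv(np.array(im["pose"])); c=T[:3,:3]@X+T[:3,3]; s=c[:2]/c[2]; s=s*(1+im["k1"]*(s@s))
    return (np.array(im["intrinsics"])@[s[0],s[1],1])[:2]
def save(n,f): cv2.imwrite("pics/"+n,np.ascontiguousarray(f[:,:,::-1]))
E
python3 - <<'E'
from h import *
s=ctrl.get_state(); print({k:np.round(v,3) for k,v in s.items()})
ims={c:imaging.get_image(c) for c in("scene","top","wrist")}
save("a.png",np.hstack([cv2.resize(ims["scene"]["frame"],(400,300)),cv2.resize(ims["top"]["frame"],(400,300))]))
save("w0.png",ims["wrist"]["frame"])
Z={"cap_grip":.05,"cap":0,"neck_rim":.129,"thread":.114,"holder":0,"pot":0,"vial":0,"beaker":0}
for l,z in Z.items():
    rs=[]
    for c in("scene","top"):
        r=finder.spot_point(l,c)
        if r: 
            rs.append(ray(ims[c],r[0]["point"])); print(l,c,round(r[0]["conf"],2),np.round(at_z(ims[c],r[0]["point"],z),3))
    if len(rs)==2: print("   tri",np.round(tri(rs),3))
print(np.round(ims["top"]["pose"],3),np.round(ims["scene"]["pose"],3))
E
```

```text
{'time': np.float64(0.0), 'joint_positions': array([ 1.322,  0.322, -0.07 ,  1.452,  0.023,  1.371, -0.057]), 'qd': array([ 0.002, -0.001,  0.   ,  0.   ,  0.   , -0.   , -0.   ]), 'joint_torque': array([-0.0000e+00, -4.9129e+01, -4.0400e-01, -3.1253e+01, -6.4000e-02,
        4.4000e-02,  0.0000e+00]), 'position': array([ 0.169, -0.627,  0.243]), 'tool_rot': array([-3.113e+00, -4.110e-01,  1.000e-03]), 'ft_force': array([-0.62 , -0.318,  0.162]), 'torque': array([ 0.015, -0.013,  0.007]), 'grip_width': np.float64(0.995)}
cap_grip scene 0.64 [ 0.489 -0.213  0.05 ]
cap_grip top 0.9 [ 0.485 -0.207  0.05 ]
   tri [ 0.484 -0.211  0.045]
cap scene 0.9 [ 0.485 -0.209  0.   ]
cap top 0.77 [ 0.492 -0.207  0.   ]
   tri [ 0.492 -0.207  0.005]
thread scene 0.44 [ 0.564 -0.214  0.114]
holder scene 0.72 [0.55  0.142 0.   ]
pot scene 0.92 [ 0.624 -0.205  0.   ]
pot top 0.57 [ 0.62  -0.208  0.   ]
   tri [ 0.62  -0.207 -0.003]
vial scene 0.7 [ 0.461 -0.028  0.   ]
beaker scene 0.8 [ 0.742 -0.023  0.   ]
beaker top 0.85 [ 0.745 -0.022  0.   ]
   tri [ 0.744 -0.023  0.002]
[[-0.009 -0.997  0.071  0.547]
 [-1.     0.009 -0.008 -0.001]
 [ 0.007 -0.071 -0.997  0.928]
 [ 0.     0.     0.     1.   ]] [[ 0.355  0.616 -0.703  1.172]
 [ 0.935 -0.219  0.28  -0.238]
 [ 0.018 -0.757 -0.653  0.643]
 [ 0.     0.     0.     1.   ]]
```

View pics/a.png

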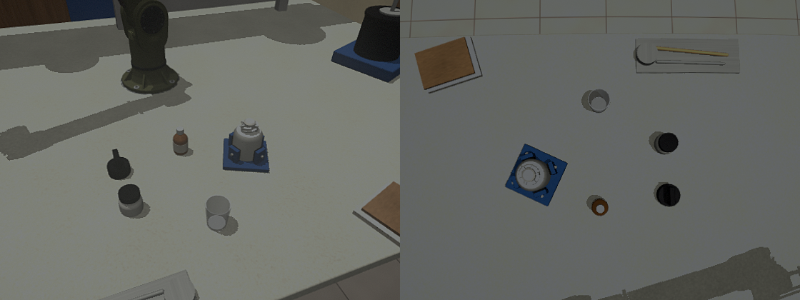

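Scene view: cap at about (118,165), pot (130,200), vial (180,145), beaker (218,212) and jar in blue holder (247,145). Next I zoom in on the top view for the bar yaw.

```bash
cat >> h.py <<'E'
def delta(target, yawdeg=None):
    """tool-frame shift in cm and turn about tool z (deg) so that tool is vertical with tool y along yaw"""
    s=ctrl.get_state(); Rm=R.from_rotvec(s["tool_rot"]); d=Rm.inv().apply(np.array(target)-s["position"])*100
    print("shift cm",np.round(d,2),"pos",np.round(s["position"],4))
    if yawdeg is not None:
        best=[]
        for k in (0,180):
            y=np.deg2rad(yawdeg+k); Y=np.array([np.cos(y),np.sin(y),0]); Zt=np.array([0,0,-1.]); X=np.cross(Y,Zt)
            T=R.from_matrix(np.stack([X,Y,Zt],1)); print("turn deg",np.round(np.rad2deg((Rm.inv()*T).as_rotvec()),2),"q7",round(s["joint_positions"][6],2))
    return d
E
python3 - <<'E'
from h import *
im=imaging.get_image("top"); f=im["frame"]
def crop(X):
    u,v=proj(im,np.array(X)).astype(int); print(u,v); return cv2.resize(f[v-25:v+25,u-25:u+25],(400,400),interpolation=cv2.INTER_CUBIC)
c=np.hstack([crop([.486,-.209,.05]),crop([.55,.142,.1])])
save("b.png",np.clip(c.astype(float)**.6*9.5,0,255).astype(np.uint8))
for l in("neck_rim","jar","holder","thread"):
    for r in finder.trace(l,"top")[:2]: print(l,round(r["conf"],2),r["region"].sum(),np.round(at_z(im,r["point"],.06),3))
delta([.486,-.209,.22],0)
E
```

```text
378 274
186 241
neck_rim 0.95 2830 [0.557 0.106 0.06 ]
jar 0.95 1801 [0.543 0.148 0.06 ]
holder 0.62 2721 [0.551 0.107 0.06 ]
thread 0.84 2821 [0.554 0.114 0.06 ]
shift cm [ 41.51 -32.2    2.45] pos [ 0.1688 -0.6277  0.2446]
turn deg [ 0.000e+00  1.000e-02 -7.494e+01] q7 -0.06
turn deg [ 1.0000e-02 -0.0000e+00  1.0506e+02] q7 -0.06
```

View pics/b.png

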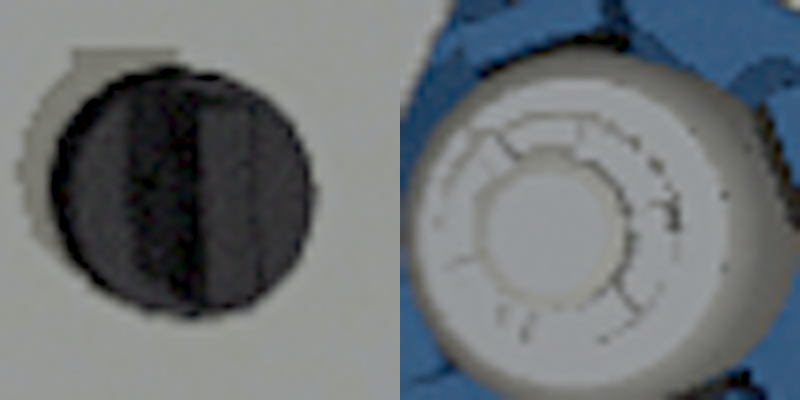

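Left crop: the cap's bar runs almost exactly along world x, from (165,100) to (165,300). Right crop: neck centre at about (550,230), with the thread ridges around it. Next I move above the cap.

```bash
python3 -m jog '[[[3.77,-2.93,0,0,0,0,8.7],[3.77,-2.93,0,0,0,0,8.7],[3.77,-2.93,0,0,0,0,8.7],[3.77,-2.93,0,0,0,0,8.7],[3.77,-2.93,0,0,0,0,8.7],[3.77,-2.93,0,0,0,0,8.7],[3.77,-2.93,0,0,0,0,8.7],[3.77,-2.93,0,0,0,0,8.7],[3.77,-2.93,0,0,0,0,8.7],[3.77,-2.93,0,0,0,0,8.7],[3.77,-2.93,0,0,0,7.5,8.7],[0,0,0,0,0,7.5,8.7]]]' 20
python3 - <<'E'
from h import *
print(at_z(imaging.get_image("top"),[244.75/420,179.75/560],.129))
im=imaging.get_image("wrist"); f=im["frame"].copy()
for l,z in(("cap_grip",.05),("cap",0)):
    for r in finder.spot_point(l,"wrist")[:2]: print(l,round(r["conf"],2),np.round(at_z(im,r["point"],z),4))
for z in(.065,.03):
    for dx in(-.024,.024):
        for dy in(-.007,.007):
            u,v=proj(im,np.array([.486+dx,-.209+dy,z])).astype(int); cv2.circle(f,(u,v),3,(255,0,0),1)
save("c.png",np.clip(f.astype(float)**.6*9.5,0,255).astype(np.uint8))
delta([.486,-.209,.22],-90)
print(np.round(im["pose"],3))
E
```

```text
time: 2.4
position: [0.4884, -0.2028, 0.2452]
tool_rot: [-3.139, -0.021, -0.005]
ft_force: [0.3, -0.2, 0.8]
grip_width: 0.998
[0.54473221 0.14777742 0.129     ]
cap_grip 0.61 [ 0.4871 -0.2098  0.05  ]
cap 0.92 [ 0.4837 -0.2078  0.    ]
shift cm [ 0.22 -0.24  2.45] pos [ 0.4838 -0.2114  0.2445]
turn deg [0.04 0.03 0.49] q7 -1.23
turn deg [-5.0000e-02  6.0000e-02 -1.7951e+02] q7 -1.23
[[ 0.004 -0.962 -0.272  0.561]
 [-1.    -0.004  0.001 -0.207]
 [-0.002  0.272 -0.962  0.385]
 [ 0.     0.     0.     1.   ]]
```

View pics/c.png

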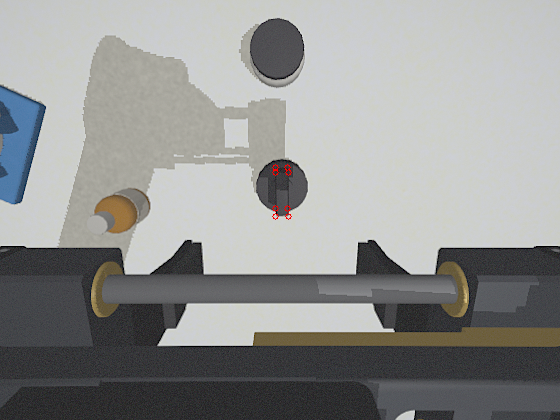

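Wrist view: the cap at (282,188) lines up with the predicted bar corners (red), so pose and yaw are right. Clockwise lowers q7, so I take the half-turn grasp for range.

```bash
python3 -m jog '[[[0.2,-0.2,0.5,0,0,-8.55,8.7],[0,0,0.5,0,0,-8.55,8.7],[0,0,0.5,0,0,-8.55,8.7],[0,0,0.5,0,0,-8.55,8.7],[0,0,0.5,0,0,-8.55,8.7],[0,0,0.5,0,0,-8.55,8.7],[0,0,0.5,0,0,-8.55,8.7],[0,0,0.5,0,0,-8.55,8.7],[0,0,0.5,0,0,-8.55,8.7],[0,0,0.5,0,0,-8.55,8.7],[0,0,0.5,0,0,-8.55,8.7],[0,0,0.5,0,0,-8.55,8.7]]]'
python3 -m jog '[[[0,0,0.5,0,0,-8.55,8.7],[0,0,0.5,0,0,-8.55,8.7],[0,0,0.5,0,0,-8.55,8.7],[0,0,0.5,0,0,-8.55,8.7],[0,0,0.5,0,0,-8.55,8.7],[0,0,0.5,0,0,-8.55,8.7],[0,0,0.5,0,0,-8.55,8.7],[0,0,0.5,0,0,-8.55,8.7],[0,0,0,0,0,-8.55,8.7],[0,0,0,0,0,0,8.7],[0,0,0,0,0,0,8.7]]]'
python3 - <<'E'
from h import *
im=imaging.get_image("wrist"); f=im["frame"].copy()
for l,z in(("cap_grip",.05),("cap",0)):
    for r in finder.spot_point(l,"wrist")[:2]: print(l,round(r["conf"],2),np.round(at_z(im,r["point"],z),4))
for z in(.065,.03):
    for dx in(-.024,.024):
        for dy in(-.007,.007):
            u,v=proj(im,np.array([.486+dx,-.209+dy,z])).astype(int); cv2.circle(f,(u,v),3,(255,0,0),1)
save("d.png",np.clip(f.astype(float)**.6*9.5,0,255).astype(np.uint8))
delta([.486,-.209,.056],90)
E
```

```text
time: 3.8
position: [0.4854, -0.2103, 0.1843]
tool_rot: [1.949, 2.464, -0.001]
ft_force: [0.1, 0.2, 0.8]
grip_width: 1.002
time: 4.9
position: [0.4858, -0.2097, 0.1446]
tool_rot: [-0.009, -3.141, 0.001]
ft_force: [-0.2, -0.3, 0.1]
grip_width: 1.001
cap_grip 0.63 [ 0.486  -0.2093  0.05  ]
cap 0.86 [ 0.4891 -0.2068  0.    ]
cap 0.27 [ 0.4595 -0.0236  0.    ]
shift cm [0.02 0.   8.87] pos [ 0.4862 -0.209   0.1447]
turn deg [-0.02  0.   -0.18] q7 1.81
turn deg [0.0000e+00 4.0000e-02 1.7982e+02] q7 1.81
```

View pics/d.png

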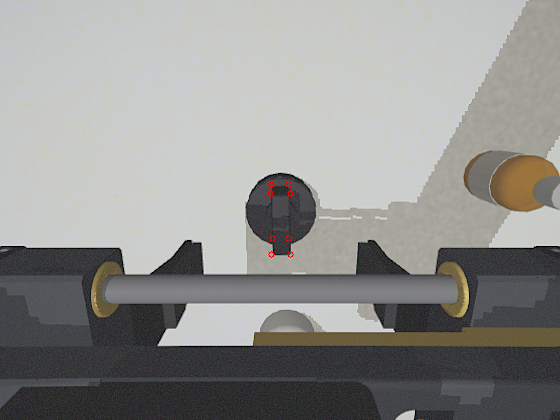

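Aligned (bar within the red marks at (282,190)–(282,255)). Descending and gripping.

```bash
python3 -m jog '[[[0,0,2.5,0,0,0,8.7],[0,0,2.5,0,0,0,8.7],[0,0,2,0,0,0,8.7],[0,0,1.2,0,0,0,8.7],[0,0,0.7,0,0,0,8.7],[0,0,0,0,0,0,8.7],[0,0,0,0,0,0,1],[0,0,0,0,0,0,1],[0,0,0,0,0,0,1],[0,0,0,0,0,0,1],[0,0,0,0,0,0,1],[0,0,0,0,0,0,1]]]' 40
python3 -m jog '[[[0,0,0,0,0,0,1],[0,0,0,0,0,0,1],[0,0,0,0,0,0,1]]]' 40
python3 - <<'E'
from h import *
delta([.486,-.209,.056],90); print(ctrl.get_state()["ft_force"],ctrl.get_state()["grip_width"]*87)
E
```

```text
time: 6.25
position: [0.4864, -0.2085, 0.0556]
tool_rot: [0.002, 3.142, -0.0]
ft_force: [-0.4, -0.0, 0.2]
grip_width: 0.542
time: 6.55
position: [0.4863, -0.2085, 0.0555]
tool_rot: [-0.002, -3.141, 0.0]
ft_force: [0.8, 0.0, -0.8]
grip_width: 0.265
shift cm [ 0.03 -0.05 -0.05] pos [ 0.4863 -0.2085  0.0555]
turn deg [-0.   -0.01 -0.06] q7 1.74
turn deg [-1.0000e-02  1.0000e-02  1.7994e+02] q7 1.74
[ 0.77207822  0.00642476 -0.75771935] 23.021914143071765
```

```bash
python3 -m jog '[[[0,0,0,0,0,0,1],[0,0,0,0,0,0,1],[0,0,0,0,0,0,1],[0,0,-2,0,0,0,1],[0,0,-4,0,0,0,1],[0,0,-4,0,0,0,1],[0,0,-4.5,0,0,0,1],[0,0,-5,0,0,0,1]]]' 40
python3 -m jog '[[[-1.68,4.46,0,0,0,0,1],[-1.68,4.46,0,0,0,0,1],[-1.68,4.46,0,0,0,0,1],[-1.68,4.46,0,0,0,0,1],[-1.68,4.46,0,0,0,0,1],[-1.68,4.46,0,0,0,0,1],[-1.68,4.46,0,0,0,0,1],[-1.68,4.46,0,0,0,0,1],[0,0,0,0,0,0,1],[0,0,0,0,0,0,1]]]' 40
python3 - <<'E'
from h import *
im=imaging.get_image("wrist"); f=im["frame"].copy()
for l,z in(("neck_rim",.129),("thread",.114),("ridge",.12),("holder",0)):
    for r in finder.spot_point(l,"wrist")[:2]: print(l,round(r["conf"],2),np.round(at_z(im,r["point"],z),4))
save("e.png",np.clip(f.astype(float)**.6*9.5,0,255).astype(np.uint8))
delta([.545,.148,.22],90); s=ctrl.get_state(); print(s["ft_force"],s["torque"],s["grip_width"]*87)
E
```

```text
time: 7.35
position: [0.4855, -0.208, 0.2515]
tool_rot: [-0.001, -3.14, -0.001]
ft_force: [0.5, -0.6, -0.9]
grip_width: 0.154
time: 8.35
position: [0.6206, 0.1502, 0.2498]
tool_rot: [0.004, -3.14, -0.001]
ft_force: [0.5, -1.3, 0.3]
grip_width: 0.157
shift cm [7.64 0.19 3.05] pos [0.6213 0.1459 0.2506]
turn deg [-0.08  0.01 -0.25] q7 1.07
turn deg [2.0000e-02 1.2000e-01 1.7975e+02] q7 1.07
[ 0.22354736  0.26324078 -1.0641844 ] [ 0.05823732 -0.12493346  0.01341543] 13.840026077122939
```

View pics/e.png

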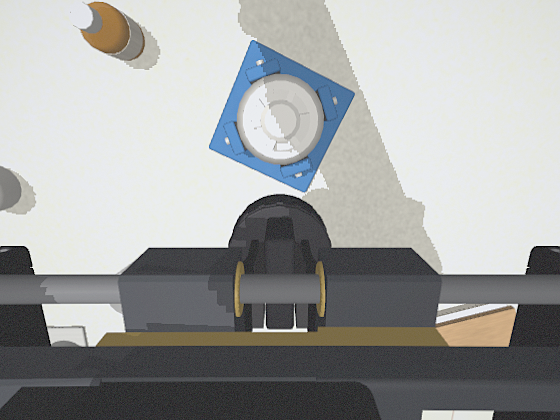

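Wrist view: cap held (opening 13.8 mm), jar neck near (286,118). Crop that for the neck centre and thread starts.

```bash
python3 - <<'E'
from h import *
im=imaging.get_image("wrist"); f=im["frame"]
x0,y0=243,75
c=cv2.resize(f[y0:y0+80,x0:x0+80],(600,600),interpolation=cv2.INTER_CUBIC)
l=cv2.createCLAHE(4,(4,4)).apply(cv2.cvtColor(c,cv2.COLOR_RGB2GRAY)); c=cv2.cvtColor(l,cv2.COLOR_GRAY2RGB)
C=np.array([.545,.148])
for r,z,col in((.013,.129,(255,0,0)),(.0165,.1255,(255,160,0)),(.0245,.114,(0,200,0))):
    for a in range(0,360,15):
        u,v=proj(im,np.array([C[0]+r*np.cos(np.deg2rad(a)),C[1]+r*np.sin(np.deg2rad(a)),z])); cv2.circle(c,(int((u-x0)*7.5),int((v-y0)*7.5)),2,col,-1)
save("f.png",c)
for l in("neck_rim","jar","holder"):
  for cam in("wrist","top"):
    if cam=="top": I=imaging.get_image("top")
    else: I=im
    for r in finder.spot_point(l,cam)[:2]: print(l,cam,round(r["conf"],2),np.round(at_z(I,r["point"],{"neck_rim":.129}.get(l,0)),4))
E
```

```text
Traceback (most recent call last):
ValueError: it knows: beaker, cap, cap_grip, holder, neck_rim, pot, ridge, thread, vial
```

View pics/f.png

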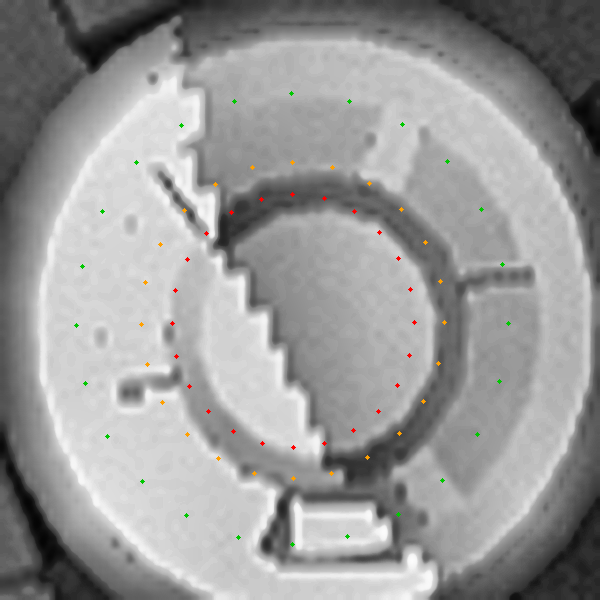

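Crop: the neck's flat top is centred near (320,342) against the overlay at (293,321), so the neck is about 2–3 mm further in +x and +y than assumed. I check this against the networks.

```bash
python3 - <<'E'
from h import *
im={c:imaging.get_image(c) for c in("scene","top","wrist")}
print("wrist circle",at_z(im["wrist"],[(75+342/7.5)/420,(243+320/7.5)/560],.129))
rs=[]
for l,z in(("neck_rim",.129),("thread",.114),("ridge",.12),("holder",0)):
  for cam in im:
    for r in finder.spot_point(l,cam)[:1]: print(l,cam,round(r["conf"],2),np.round(at_z(im[cam],r["point"],z),4))
for cam in im:
    for r in finder.spot_point("cap_grip",cam)[:1]: print("grip",cam,round(r["conf"],2),np.round(at_z(im[cam],r["point"],.245),4))
I=im["top"]["frame"]
c=cv2.resize(I[225:265,160:200],(600,600),interpolation=cv2.INTER_CUBIC); save("g.png",cv2.createCLAHE(3,(4,4)).apply(cv2.cvtColor(c,cv2.COLOR_RGB2GRAY))[:,:,None].repeat(3,2))
delta([.545,.148,.22],90)
E
```

```text
wrist circle [0.54675435 0.15262225 0.129     ]
holder scene 0.85 [0.5455 0.1511 0.    ]
grip scene 0.97 [0.6244 0.1421 0.245 ]
grip wrist 0.55 [0.6214 0.1466 0.245 ]
shift cm [ 7.61 -0.03  3.05] pos [0.6211 0.1482 0.2505]
turn deg [-0.01 -0.   -0.06] q7 1.07
turn deg [-1.0000e-02  1.0000e-02  1.7994e+02] q7 1.07
```

View pics/g.png

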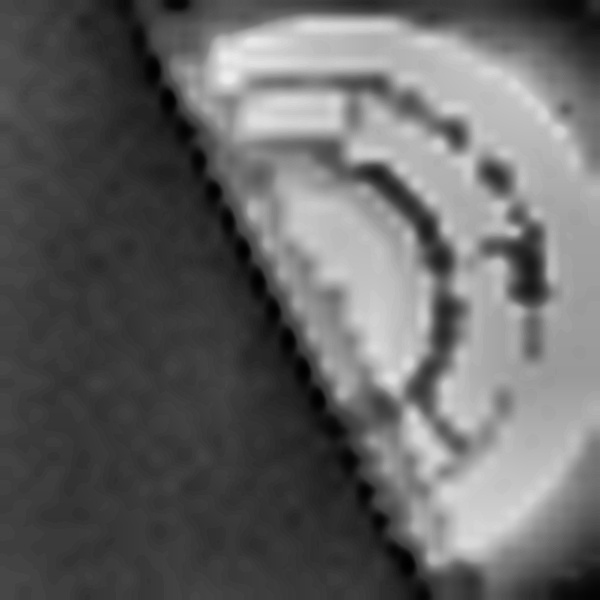

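Top view: mostly blocked by the arm, visible part agrees with the thread layout. I take the neck at (0.546, 0.151) and approach.

```bash
python3 -m jog '[[[2.5,0.1,0,0,0,0,1],[2.5,0.1,0,0,0,0,1],[2.47,0.07,1,0,0,0,1],[0,0,2,0,0,0,1],[0,0,1.5,0,0,0,1],[0,0,0,0,0,0,1],[0,0,0,0,0,0,1]]]' 40
cat >> h.py <<'E'
def look(n=4):
    P=[];F=[];T=[];A=[]
    for _ in range(n):
        imaging.get_image("scene"); s=ctrl.get_state(); P.append(s["position"]);F.append(s["ft_force"]);T.append(s["torque"])
        y=R.from_rotvec(s["tool_rot"]).as_matrix()[:,1]; A.append(np.rad2deg(np.arctan2(y[1],y[0])))
    P,F,T=[np.mean(v,0) for v in(P,F,T)]
    print("t %.2f pos %s h_mm %.1f F %s T %s yaw %.1f q7 %.2f w %.1f"%(s["time"],np.round(P,4),(P[2]-.0055-.129)*1000,np.round(F,1),np.round(T,2),np.mean(A),s["joint_positions"][6],s["grip_width"]*87))
E
python3 - <<'E'
from h import *
look()
I=imaging.get_image("scene"); u,v=proj(I,np.array([.546,.151,.14])).astype(int)
save("h.png",cv2.resize(I["frame"][v-50:v+50,u-60:u+60],(720,600),interpolation=cv2.INTER_CUBIC))
E
```

```text
time: 10.4
position: [0.5468, 0.1509, 0.2055]
tool_rot: [-0.002, -3.141, -0.001]
ft_force: [-0.1, -0.5, -0.4]
grip_width: 0.158
t 10.60 pos [0.5471 0.1512 0.2062] h_mm 71.7 F [-0.   0.4 -0.3] T [ 0.11 -0.14  0.  ] yaw 89.9 q7 1.07 w 13.5
```

View pics/h.png

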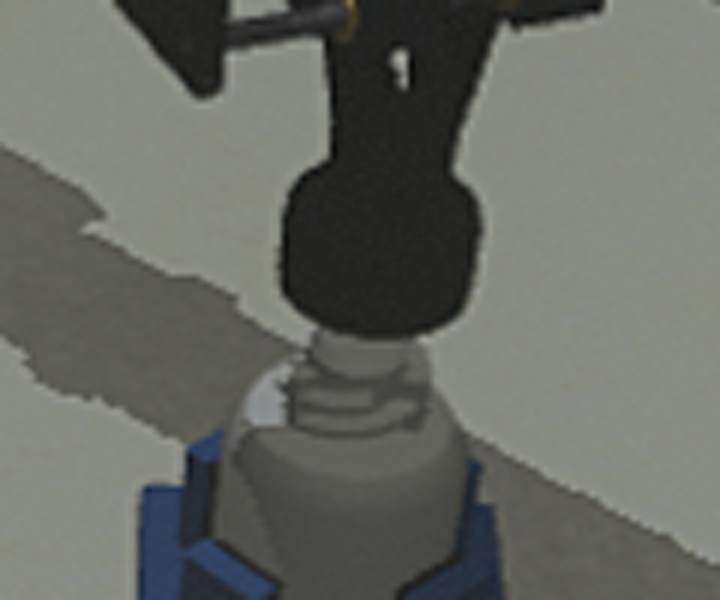

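Scene crop: cap (centre x≈380) above the neck (≈368) and thread (≈360). I check whether that is only perspective lean.

```bash
python3 - <<'E'
from h import *
I=imaging.get_image("scene"); u0,v0=proj(I,np.array([.546,.151,.14])).astype(int)
for z in(.165,.129,.11,.08,.04):
    for C in((.546,.151),(.5471,.1512)):
        print(z,C,(proj(I,np.array([*C,z]))-[u0-60,v0-50])*6)
print((proj(I,np.array([.546,.156,.129]))-proj(I,np.array([.546,.151,.129])))*6)
print((proj(I,np.array([.551,.151,.129]))-proj(I,np.array([.546,.151,.129])))*6)
E
```

```text
0.165 (0.546, 0.151) [374.5530552  237.43730974]
0.165 (0.5471, 0.1512) [376.74461822 239.16405581]
0.129 (0.546, 0.151) [361.24219381 331.07123708]
0.129 (0.5471, 0.1512) [363.36451987 332.82756222]
0.11 (0.546, 0.151) [354.51121607 378.48731443]
0.11 (0.5471, 0.1512) [356.59875748 380.2571315 ]
0.08 (0.546, 0.151) [344.27006197 450.71842128]
0.08 (0.5471, 0.1512) [346.3049701  452.50687567]
0.04 (0.546, 0.151) [331.3028371  542.32934946]
0.04 (0.5471, 0.1512) [333.27160491 544.13812369]
[13.82004929 -3.00517007]
[7.15114785 8.55795573]
```

Matches the expected lean within about 1 mm. Lowering gently.

```bash
python3 -m jog '[[[0,0,1,0,0,0,1],[0,0,1,0,0,0,1],[0,0,0.5,0,0,0,1],[0,0,0.3,0,0,0,1],[0,0,0.2,0,0,0,1],[0,0,0.1,0,0,0,1],[0,0,0,0,0,0,1],[0,0,0,0,0,0,1]]]' 40
python3 -c "
from h import *
look(2)"
```

```text
time: 11.5
position: [0.5465, 0.151, 0.1747]
tool_rot: [0.002, 3.141, -0.0]
ft_force: [-0.6, 0.6, -1.1]
grip_width: 0.161
t 11.60 pos [0.5465 0.151  0.1747] h_mm 40.2 F [-0.6  0.4 -0.8] T [ 0.06 -0.08  0.01] yaw 89.9 q7 1.05 w 13.7
```

```bash
python3 -m jog '[[[0,0,0.1,0,0,0,1],[0,0,0.1,0,0,0,1],[0,0,0.1,0,0,0,1],[0,0,0,0,0,0,1],[0,0,0,0,0,0,1]]]' 40
python3 -c "
from h import *
look(2)"
```

```text
time: 12.1
position: [0.5464, 0.151, 0.1714]
tool_rot: [-0.002, -3.141, 0.0]
ft_force: [-0.9, -0.3, -0.2]
grip_width: 0.16
t 12.20 pos [0.5464 0.151  0.1715] h_mm 37.0 F [-0.3 -0.5 -1. ] T [ 0.06 -0.11 -0.01] yaw 89.9 q7 1.05 w 13.7
```

```bash
python3 -m jog '[[[0,0,0.1,0,0,0,1],[0,0,0.1,0,0,0,1],[0,0,0,0,0,0,1],[0,0,0,0,0,0,1]]]' 40
python3 -c "
from h import *
look(2)"
```

```text
time: 12.6
position: [0.5464, 0.1509, 0.1694]
tool_rot: [-0.002, -3.141, 0.0]
ft_force: [-1.3, -0.9, -1.3]
grip_width: 0.158
t 12.70 pos [0.5464 0.151  0.1695] h_mm 35.0 F [-0.4 -0.5 -0.6] T [ 0.12 -0.11 -0.01] yaw 89.9 q7 1.05 w 13.8
```

```bash
python3 -m jog '[[[0,0,0.1,0,0,0,1],[0,0,0.1,0,0,0,1],[0,0,0,0,0,0,1],[0,0,0,0,0,0,1]]]' 40
python3 -c "
from h import *
look(2)"
```

```text
time: 13.1
position: [0.5464, 0.1509, 0.1674]
tool_rot: [-0.002, -3.142, 0.0]
ft_force: [0.3, 0.6, -0.4]
grip_width: 0.161
t 13.20 pos [0.5464 0.1509 0.1675] h_mm 33.0 F [-0.3 -0.  -0.6] T [ 0.11 -0.07  0.02] yaw 89.9 q7 1.05 w 13.5
```

```bash
python3 -m jog '[[[0,0,0.1,0,0,0,1],[0,0,0.1,0,0,0,1],[0,0,0,0,0,0,1],[0,0,0,0,0,0,1]]]' 40
python3 -c "
from h import *
look(2)"
```

```text
time: 13.6
position: [0.5465, 0.1509, 0.1656]
tool_rot: [0.002, 3.142, -0.0]
ft_force: [-1.2, -0.5, -0.1]
grip_width: 0.158
t 13.70 pos [0.5464 0.151  0.1656] h_mm 31.1 F [-0.7 -0.2  0.4] T [ 0.01  0.02 -0.01] yaw 89.9 q7 1.05 w 13.8
```

```bash
python3 -m jog '[[[0,0,0.1,0,0,0,1],[0,0,0,0,0,0,1],[0,0,0,0,0,0,1]]]' 40
python3 -c "
from h import *
look(2)"
```

```text
time: 14.0
position: [0.5465, 0.151, 0.1648]
tool_rot: [0.002, 3.141, -0.0]
ft_force: [-0.9, 0.7, 3.2]
grip_width: 0.163
t 14.10 pos [0.5465 0.151  0.1648] h_mm 30.3 F [-0.9 -0.2  3.2] T [-0.01  0.15  0.01] yaw 89.9 q7 1.05 w 13.8
```

At h≈30–31 mm with light contact: dropped into the gap. Now turning clockwise gently.

```bash
python3 -m jog '[[[0,0,0,0,0,3,1],[0,0,0,0,0,3,1],[0,0,0,0,0,3,1],[0,0,0.01,0,0,3,1],[0,0,0.01,0,0,3,1],[0,0,0,0,0,0,1]]]' 40
python3 -c "
from h import *
look(2)"
```

```text
time: 14.7
position: [0.5465, 0.1506, 0.1642]
tool_rot: [0.412, 3.114, -0.001]
ft_force: [-0.4, -0.1, 2.1]
grip_width: 0.159
t 14.80 pos [0.5464 0.1507 0.1642] h_mm 29.7 F [-0.2 -0.8  1.3] T [-0.21 -0.04  0.01] yaw 75.0 q7 0.80 w 13.5
```

Running freely. Continue, following the thread down.

```bash
python3 -m jog '[[[0,0,0.05,0,0,3,1],[0,0,0.03,0,0,3,1],[0,0,0.02,0,0,3,1],[0,0,0.02,0,0,3,1],[0,0,0.02,0,0,3,1],[0,0,0,0,0,0,1]]]' 40
python3 -c "
from h import *
look(2)"
```

```text
time: 15.4
position: [0.5466, 0.1508, 0.1629]
tool_rot: [0.814, 3.034, -0.0]
ft_force: [-0.2, -0.4, 2.4]
grip_width: 0.157
t 15.50 pos [0.5465 0.1508 0.1629] h_mm 28.4 F [-0.3 -0.6  1.5] T [-0.21 -0.06  0.03] yaw 60.0 q7 0.55 w 14.1
```

```bash
python3 -m jog '[[[0,0,0.04,0,0,3,1],[0,0,0.03,0,0,3,1],[0,0,0.02,0,0,3,1],[0,0,0.02,0,0,3,1],[0,0,0.02,0,0,3,1],[0,0,0.02,0,0,3,1],[0,0,0.02,0,0,3,1],[0,0,0,0,0,0,1]]]' 40
python3 -c "
from h import *
look(2)"
```

```text
time: 16.3
position: [0.5466, 0.1511, 0.1613]
tool_rot: [1.352, 2.835, 0.001]
ft_force: [0.5, -0.6, 1.9]
grip_width: 0.152
t 16.40 pos [0.5466 0.1511 0.1613] h_mm 26.8 F [-0.3 -0.   2.5] T [-0.15 -0.19 -0.01] yaw 39.1 q7 0.20 w 13.9
```

```bash
python3 -m jog '[[[0,0,0.02,0,0,3,1],[0,0,0.02,0,0,3,1],[0,0,0.02,0,0,3,1],[0,0,0.02,0,0,3,1],[0,0,0.02,0,0,2,1],[0,0,0,0,0,0,1]]]' 40
python3 -c "
from h import *
look(2)"
```

```text
time: 17.0
position: [0.5466, 0.1512, 0.1603]
tool_rot: [1.687, 2.65, 0.001]
ft_force: [1.2, 0.3, 2.1]
grip_width: 0.163
t 17.10 pos [0.5466 0.1512 0.1603] h_mm 25.8 F [0.5 0.1 2. ] T [-0.06 -0.24 -0.01] yaw 25.0 q7 -0.03 w 13.9
```

```bash
python3 -m jog '[[[0,0,0.02,0,0,2,1],[0,0,0.02,0,0,2,1],[0,0,0.01,0,0,2,1],[0,0,0.01,0,0,2,1],[0,0,0,0,0,0,1]]]' 40
python3 -c "
from h import *
look(2)"
```

```text
time: 17.6
position: [0.5464, 0.1511, 0.1598]
tool_rot: [1.868, 2.526, 0.0]
ft_force: [-0.2, -0.2, 2.5]
grip_width: 0.157
t 17.70 pos [0.5465 0.1511 0.1597] h_mm 25.2 F [-0.2  0.   2.4] T [-0.05 -0.13  0.25] yaw 17.1 q7 -0.17 w 13.8
```

```bash
python3 -m jog '[[[0,0,0.01,0,0,1,1],[0,0,0,0,0,0,1]]]' 40
python3 -c "
from h import *
look(2)"
```

```text
time: 17.9
position: [0.5464, 0.1511, 0.1596]
tool_rot: [1.892, 2.508, -0.0]
ft_force: [0.2, 0.9, 3.5]
grip_width: 0.157
t 18.00 pos [0.5464 0.1511 0.1596] h_mm 25.1 F [0.2 0.1 2.8] T [-0.05 -0.08  0.31] yaw 16.0 q7 -0.18 w 13.7
```

Torque rises at the holder's spring rate (stop reached) at unpressed h≈26 mm. One more degree to confirm, then relax and let go.

```bash
python3 -m jog '[[[0,0,0,0,0,1,1],[0,0,0,0,0,0,1]]]' 40
python3 -c "
from h import *
look(2)"
python3 -m jog '[[[0,0,-0.04,0,0,-1.5,1],[0,0,-0.03,0,0,-1.5,1],[0,0,0,0,0,0,1]]]' 40
python3 -c "
from h import *
look(2)"
```

```text
time: 18.2
position: [0.5464, 0.151, 0.1596]
tool_rot: [1.914, 2.491, -0.0]
ft_force: [0.5, 0.3, 3.0]
grip_width: 0.157
t 18.30 pos [0.5464 0.151  0.1595] h_mm 25.0 F [-0.2  0.1  3.3] T [ 0.01 -0.01  0.4 ] yaw 15.0 q7 -0.20 w 14.0
time: 18.6
position: [0.5462, 0.151, 0.16]
tool_rot: [-1.847, -2.541, 0.0]
ft_force: [-0.1, 0.8, 1.3]
grip_width: 0.158
t 18.70 pos [0.5462 0.1509 0.16  ] h_mm 25.5 F [-0.4  1.   2. ] T [ 0.08 -0.08  0.14] yaw 17.9 q7 -0.15 w 13.7
```

```bash
python3 -m jog '[[[0,0,0,0,0,0,5],[0,0,0,0,0,0,5],[0,0,0,0,0,0,5],[0,0,0,0,0,0,5],[0,0,-1,0,0,0,5],[0,0,-3,0,0,0,5],[0,0,-4,0,0,0,5],[0,0,-4,0,0,0,5],[0,0,0,0,0,0,5],[0,0,0,0,0,0,5]]]' 40
python3 - <<'E'
from h import *
look(2)
im=imaging.get_image("wrist"); I=imaging.get_image("scene")
for c,i in(("wrist",im),("scene",I)):
    for r in finder.spot_point("cap_grip",c)[:1]: print(c,r["conf"],np.round(at_z(i,r["point"],.155),4))
u,v=proj(I,np.array([.546,.151,.12])).astype(int)
save("i.png",np.hstack([cv2.resize(I["frame"][v-50:v+50,u-50:u+50],(400,400)),cv2.resize(im["frame"],(400,400))]))
E
```

```text
time: 19.7
position: [0.5469, 0.1513, 0.2818]
tool_rot: [1.847, 2.539, 0.003]
ft_force: [0.1, -0.1, -0.1]
grip_width: 0.575
t 19.80 pos [0.5461 0.1508 0.2799] h_mm 145.4 F [-0.3 -0.3 -0.2] T [-0.03 -0.11 -0.04] yaw 17.9 q7 -0.10 w 49.8
wrist 0.76 [0.5465 0.1487 0.155 ]
scene 0.64 [0.5576 0.1418 0.155 ]
```

View pics/i.png

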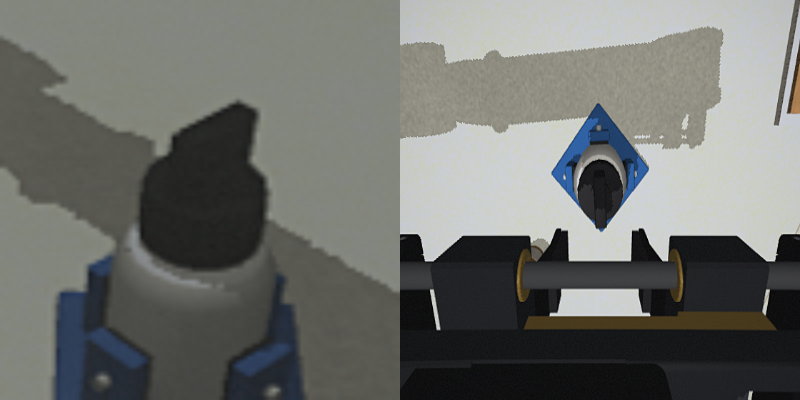

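Cap sits square on the jar, arm clear. One scene network reading is off, so I check the bar's projected height before handing in.

```bash
python3 - <<'E'
from h import *
I=imaging.get_image("scene"); u,v=proj(I,np.array([.546,.151,.12])).astype(int)
d=np.array([np.cos(np.deg2rad(107.9)),np.sin(np.deg2rad(107.9))])*.024
for g in(.155,.1585,.164):
    for s in(1,-1): print(g,s,((proj(I,np.array([.5462+s*d[0],.151+s*d[1],g+.015]))-[u-50,v-50])*4).round())
E
```

```text
0.155 1 [251. 101.]
0.155 -1 [179. 135.]
0.1585 1 [252.  94.]
0.1585 -1 [179. 129.]
0.164 1 [253.  84.]
0.164 -1 [181. 119.]
```

The bar ends, seen at about (248,103) and (175,136), match the home height of +26 mm. Handing in.

```bash
python3 -c "
from bench import close_job
print(close_job())"
```

```text
the job is handed in; nothing more can be done
None
```

The cap is screwed fully home on the jar. I gripped it by its bar, lowered it onto the neck, and it dropped straight into the thread gap at about +31 mm. It was never crossed, so it did not need turning back. I turned it about 75° clockwise under 2–4 N of downward push until it met the stop, with a peak of 0.40 N m. I then eased the twist back to 0.14 N m, let go and lifted clear, and handed the job in at about 20 s of the 67 s.

**Height checks:** Just before letting go, `cap_grip` was at +25.5 mm with the jar slightly pressed, about +26 mm unpressed. After letting go, the bar ends in the scene camera matched the fully home height (+26 mm), and the cap looked level. The gripper touched nothing.

**Disagreements:** The network's last `cap_grip` reading from the scene camera (confidence 0.64) was about 15 mm off. The wrist camera and the bar projection both disagreed with it, so I ignored it. I never saw the jar's twist and seat directly; I judged them from wrist torque and force only. I did not touch the pot, bottle or beaker, but I did not check them again in a last picture.

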